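Run a brass elbow into a clamped test port and clock its outlet

ROBOT

A 7-joint arm with a two-finger parallel gripper is mounted at the origin on the work surface. World frame = base frame: x ahead of the robot, y to its left, z up, the work surface at z = 0. Lengths are in m, angles in rad, forces in N, time in s.
With the tool pointing down it reaches from about 0.425 to 0.875 m from the base axis. Payload 4.7 kg.
Tool frame: the origin (TCP) lies midway between the tips of the shut fingers; the grasp point (between the pads) lies ctrl.grip_point_offset behind it (ctrl.grip_point_offset is the distance from the TCP to the grasp point, in m); x points along the fingers, y is the direction in which the jaws open and shut, and the axes are right-handed (so a half turn about x gives the same grasp; the last joint's range is limited). The gripper opens to 87 mm and grips with 3 to 60 N. Pads are 19 mm wide; open, the fingers measure 117 mm over their backs; the gripper's body (75 mm by 190 mm) begins 51 mm behind the grasp point.
Start: joints at [1.349, 0.321, -0.07, 1.45, 0.023, 1.371, -0.057], TCP at [0.152, -0.632, 0.223] pointing down, gripper open.
Joint ranges: [-2.86, 2.86], [-0.3, 2.09], [-1.38, 1.24], [0.06, 2.45], [-1.56, 4.7], [0.09, 2.05], [-2.69, 2.69]. Speed limits (rad/s): [2.57, 2.57, 3.14, 3.14, 3.14, 3.14, 3.14].

INTERFACE

Orientations are given as a unit quaternion [w, x, y, z].
In Python, from workcell import status, read_camera, get_calibration, ctrl, look_for, mark_of gives the robot as it stands. The module is installed in compiled form; this text tells all that it offers.
- The arm moves only by the tool carry_out, never from a script. Its argument "steps" is a list of rows, each an object with "fingers": the gripper command: -1 is shut, 1 is fully open, values between are in proportion; "travel": the shift along the world's x, y, z in m, a list of three; "delta_rot": the turn, a rotation vector about the world's x, y, z in rad, a list of three. In form: [{"fingers": fingers, "travel": [dx, dy, dz], "delta_rot": [rx, ry, rz]}, ...]. A call has 1 to 12 rows; each row is the pose to reach, as a shift and turn from the pose commanded when the call began; what a row does not reach only later rows make up. A row lasts 1/10 s, in which the tool goes at most 50 mm and 8.59 degrees, less where a joint would pass 70% of its speed; a pose out of reach is approached as far as the arm can. A call with a gripper value outside its range is refused whole. The fingers move at their own pace and stop on an object; "force" is the grip in N (left out, the last holds). Time passes only in rows, so rows that repeat a pose let the fingers close. It gives the time, the measured TCP pose, the force and the opening at its end, in the units of the state.
- status.get_obs(): the state, without advancing time (a new reading comes with each control period).
- read_camera(name): name is "scene" or "top" or "wrist"; returns the picture (420x560x3 uint8, red, green, blue); there is no depth.
- get_calibration(name): a dict with "K" (3x3 intrinsics, pixels), "xyz" and "orientation" of the camera in the world. Camera axes: x right, y up, looking along -z (the intrinsics and any distortion apply to the point x, -y, -z); pixel columns grow to the right and rows downward; lengths in m; the calibration is good to about 2 mm. A picture is of the moment at which its call begins: read the wrist's pose just before it. get_calibration takes no time and is no camera call; for the wrist camera it gives the pose at the moment of the call.
- ctrl.hand_in(): hands the job in, once; it reports no verdict.
Trained networks look in the newest picture that a camera, given by its name, has taken for a name from the list of things; names that differ only in an ending like _2 or _b are one class to them, and where a whole thing is asked for, a point or a joint stands for the part that bears it (a point fixed in the world has none). Each returns a list of dicts, best first, with "score" (0 to 1); they miss things now and then, are a little off and sometimes report something else, mostly with a low value. They report only what shows in the picture. A call takes as long as a camera call. They do not tell look-alikes from the thing itself.
- look_for(name, camera): "xy" ([column, row] in pixels, amid what is visible of it).
- mark_of(name, camera): "xy" ([column, row] in pixels: a listed point, or the origin of a listed thing).
The state is a dict: "clock": time; "joint_pos": joint angles; "dq": joint speeds; "effort": joint torques, N m; "tcp_pos": TCP position; "orientation": TCP orientation; "force": force on the tool from outside, world axes, zero at the start; "ft_torque": the same for the moment, N m; "grip_width": finger opening in m.
Only numpy, scipy, OpenCV 4.12 (cv2) and the standard library are available. Lean on these libraries where they do the work, as an engineer would, in place of code of your own. Each camera call takes 0.05 s, during which the arm holds its last target.

TASK

Take the brass elbow out of the black tray and set it into the clamped brass test port with its barb over the red mark, then screw it in clockwise until you feel the resistance rise firmly, without forcing it. Then back it off until the barb points at the yellow mark, and let go of it there, upright in the port. Leave the two spare reducers and the caliper where they are.

Things in the scene. Friction and masses are not known exactly. Their poses are not given: they have to be found in the camera images.
- elbow: Loose brass elbow, 220 g, 78 mm tall, upright, thread down. Origin: centre of its underside; z up the thread axis, x along the barb. Spigot 24 mm across (end chamfered to 19) up to 36 mm, collar 30 mm across to 40, square block 26 x 26 mm (sides along x, y) to 78. Grip hard (about 60 N) across the block's y faces, 55 to 65 mm above the underside.
- elbow_centre (a point): The elbow's axis half-way up, 39 mm above its underside; axes as elbow. Two thread lugs, 5 mm thick round studs, stick out of the spigot along the elbow's +y and -y, centred 14 mm above the underside, reaching 17.5 mm from the axis.
- barb_tip (a point): End of the elbow's barb: 16 mm thick, level, along the elbow's +x, 50 mm from the axis, 48 mm above the underside.
- fixture: Fixed blue vise clamping an upright brass port 50 mm across. Base plate 130 x 190 mm, origin at the centre of its underside, on the port's axis, z up; port rim at 72 mm, jaw tops (on +y and -y) at 62 mm. A black bracket on the +x side, top at 66 mm, bears a yellow mark straight along +x and a red mark 35 degrees anticlockwise of it seen from above.
- port_mouth (a point): Centre of the port's mouth at rim height; axes as fixture, x toward the yellow mark. Bore 25.3 mm across, 36 mm deep. The rim has two gaps that pass the elbow's lugs only while the barb points at the red mark, within about 8 degrees; they land with the elbow's underside 26.5 mm below the rim. Contact forces between elbow and port adding up to over 60 N are forcing.
- thread (a point): Point on the port's axis, 14 mm below the rim, at the thread; axes as fixture. Clockwise (seen from above) the lugs pass under the thread, the elbow sinks 0.0375 mm per degree, with 2 mm axial play. It runs freely, then meets an unseen stiff spring stop at an angle that differs each time, 47 to 83 degrees past the red mark (12 to 48 past the yellow).
- mark (a point): Middle of the yellow mark, 50 mm from the port's axis along the fixture's +x, 4 mm below the rim: the barb's end finishes above it. At the stop, before this, torque about the axis rises about 0.06 N m per degree turned: firm is 0.1 to 0.2 N m above the running friction (itself under 0.1), over 0.35 is forced.
- reducer0_centre (a point): Centre of a spare brass reducer, 36 mm across, 34 mm tall, standing in the tray: leave alone.
- reducer1_centre (a point): Centre of the second spare reducer, the same: leave alone.
- caliper_centre (a point): Centre of a digital caliper lying on the bench beyond the work, 230 mm long along its y: leave alone.
- tray: Fixed black tray 130 x 200 mm, walls 16 mm high, floor 4 mm thick; origin at the centre of its underside. The elbow stands in its -y half, the reducers in its +y half.
Mind the look-alikes: they are no part of the job. Leave any pink look-alike of the elbow alone.

How it is judged:
On the way, in this order (a step that is already met when the one before it is completed fails the run):
1. the elbow is down in the port, its lugs through the gaps (horizontal distance between elbow_centre and port_mouth below 0.006 m and z of elbow_centre in the frame of port_mouth below 0.0165 m), for 0.1 s.
2. it is screwed in clockwise until it bears on the hidden stop (at least 3 N there) (horizontal distance between elbow_centre and port_mouth below 0.006 m and contact force between tooth and elbow above 3 N), for 0.1 s.
At the end, for the whole second after the job is handed in: The elbow stands still and released in the port, within 6 mm of its axis and 0.10 rad of upright, its underside at least 22.5 mm below the rim, and the barb's end within 7 mm (level distance) of the yellow mark (all of step 1 and horizontal distance between barb_tip and mark below 0.007 m and angle between elbow's own z axis and vertical below 0.1 rad and linear speed of elbow below 0.02 m/s); the robot touches nothing.
It fails at once if the thread is forced: more than 25 N on the hidden stop (about 0.38 N m) (contact force between tooth and elbow above 25 N).
It fails at once if the elbow is pressed on the port with more than 60 N, all contacts added (contact force between elbow and fixture above 60 N).
It fails at once if a spare reducer or the caliper is moved by more than 15 mm (distance of any of reducer0_centre, reducer1_centre, caliper_centre from where it was at the start of the episode above 0.015 m).
It also fails if it takes over 72 s, if anything falls off the work surface, if the arm or the gripper's body presses on something with over 40 N, if the wrist force passes 120 N, or if a joint passes its speed limit or range.

## Working session

There is one attempt and no reset: what is moved stays moved. The work goes in short steps, Python scripts to look and compute and a tool call to move; the robot and the scene stay as the last step left them, time stands still between calls to the robot, and variables do not carry over. Pictures are saved under pics/ and viewed, and the job is handed in when it is done.

Besides the shell and the picture viewer there is one more tool, called after "Call:" as a command line: name --argument value ..., lists and objects as JSON in quotes. carry_out: Moves the arm, as the interface text tells. Its arguments: {"type":"object","properties":{"steps":{"type":"array","items":{"type":"object","properties":{"fingers":{"type":"number"},"travel":{"type":"array","items":{"type":"number"}},"delta_rot":{"type":"array","items":{"type":"number"}}}}},"force":{"type":"number"}},"required":["steps"]}

```bash
mkdir -p pics
cat > h.py <<'E'
import numpy as np, cv2
from scipy.spatial.transform import Rotation as R
from workcell import status, read_camera, get_calibration, ctrl, look_for, mark_of
def rot(q): return R.from_quat([q[1],q[2],q[3],q[0]])
def ray(c,uv):
    K=np.array(c['K']); d=np.array([(uv[0]-K[0,2])/K[0,0],-(uv[1]-K[1,2])/K[1,1],-1.])
    return np.array(c['xyz']), rot(c['orientation']).apply(d)
def atz(c,uv,z):
    o,d=ray(c,uv); return o+d*(z-o[2])/d[2]
def proj(c,p):
    q=rot(c['orientation']).inv().apply(np.array(p)-np.array(c['xyz'])); K=np.array(c['K'])
    return [K[0,2]+K[0,0]*q[0]/-q[2], K[1,2]+K[1,1]*(-q[1])/-q[2]]
def save(im,n): cv2.imwrite('pics/'+n,im[:,:,::-1])
E
python3 - <<'E'
from h import *
np.set_printoptions(precision=4,suppress=True)
for n in ['scene','top','wrist']:
    c=get_calibration(n); print(n,{k:np.array(v).round(3).tolist() if not isinstance(v,str) else v for k,v in c.items()})
    save(read_camera(n),n+'0.png')
    for t in ['elbow','barb_tip','elbow_centre','fixture','port_mouth','mark','tray','reducer0_centre','caliper_centre']:
        print(t,[(np.round(r['xy']).tolist(),round(r['score'],2)) for r in mark_of(t,n)][:4])
print(status.get_obs(), ctrl.grip_point_offset)
E
```

```text
scene {'K': [[469.215, 0.0, 277.286], [0.0, 469.215, 208.943], [0.0, 0.0, 1.0]], 'xyz': [1.071, -0.152, 0.761], 'orientation': [0.795, 0.265, 0.18, 0.516]}
elbow [([297.0, 214.0], 0.98), ([252.0, 173.0], 0.97), ([294.0, 150.0], 0.92), ([348.0, 264.0], 0.68)]
barb_tip [([234.0, 170.0], 0.89), ([291.0, 154.0], 0.62), ([346.0, 275.0], 0.6), ([320.0, 213.0], 0.56)]
elbow_centre [([296.0, 202.0], 0.87), ([347.0, 252.0], 0.87), ([251.0, 161.0], 0.84)]
fixture [([169.0, 251.0], 0.71)]
port_mouth [([162.0, 229.0], 0.72)]
mark [([167.0, 256.0], 0.64), ([296.0, 214.0], 0.32)]
tray [([318.0, 214.0], 0.94), ([315.0, 214.0], 0.33)]
reducer0_centre [([342.0, 181.0], 0.5), ([321.0, 213.0], 0.25)]
caliper_centre [([275.0, 325.0], 0.57)]
top {'K': [[412.229, 0.0, 276.052], [0.0, 412.229, 204.732], [0.0, 0.0, 1.0]], 'xyz': [0.434, 0.051, 0.732], 'orientation': [-0.661, -0.081, 0.088, 0.741]}
elbow [([272.0, 312.0], 0.86), ([212.0, 162.0], 0.84), ([220.0, 231.0], 0.73), ([214.0, 328.0], 0.72)]
barb_tip [([224.0, 206.0], 0.82), ([297.0, 301.0], 0.72), ([216.0, 298.0], 0.68), ([226.0, 128.0], 0.56)]
elbo
[... 448 characters left out ...]
: [0.232, -0.612, 0.385], 'orientation': [0.776, -0.12, 0.094, -0.612]}
elbow []
barb_tip []
elbow_centre []
fixture []
port_mouth []
mark []
tray []
reducer0_centre []
caliper_centre []
{'clock': 1.5, 'joint_pos': array([ 1.3491,  0.321 , -0.0701,  1.4505,  0.0226,  1.3708, -0.0569]), 'dq': array([-0.0014, -0.0009, -0.0007, -0.0025, -0.0015,  0.0003, -0.0002]), 'effort': array([ -0.0003, -49.1088,  -0.4033, -31.2762,  -0.0638,   0.0337,
         0.    ]), 'tcp_pos': array([ 0.1518, -0.632 ,  0.2226]), 'orientation': array([-0.0832, -0.7022, -0.0831,  0.7022]), 'force': array([-1.6154,  0.8832,  0.3009]), 'ft_torque': array([0.0022, 0.0396, 0.0137]), 'grip_width': 0.08712367726669648} 0.0187
```

View pics/scene0.png

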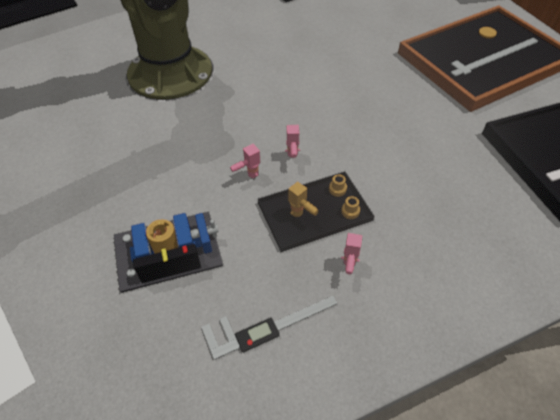

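View pics/top0.png

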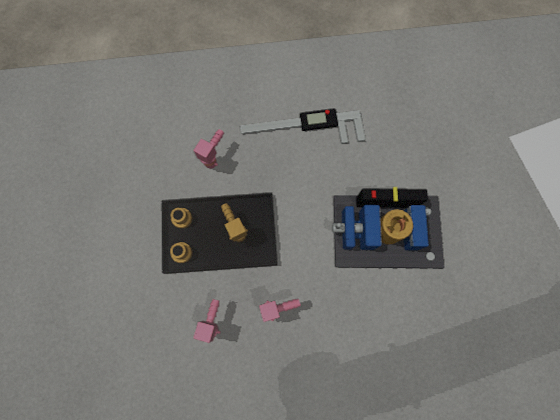

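Run:
```python
from h import *
np.set_printoptions(precision=4,suppress=True)
for n,bx in [('top',(150,170,290,290)),('top',(320,170,460,290)),('scene',(230,110,400,260)),('scene',(100,190,240,290))]:
    im=read_camera(n); x0,y0,x1,y1=bx
    cr=cv2.resize(im[y0:y1,x0:x1],None,fx=5,fy=5,interpolation=cv2.INTER_CUBIC)
    if cr.shape[1]>800: cr=cv2.resize(im[y0:y1,x0:x1],None,fx=4,fy=4,interpolation=cv2.INTER_CUBIC)
    save(cr[:600],f'c_{n}_{x0}.png')
ct=get_calibration('top');cs=get_calibration('scene')
def tri(a,b):
    o1,d1=ray(ct,a);o2,d2=ray(cs,b)
    s=np.linalg.lstsq(np.stack([d1,-d2],1),o2-o1,rcond=None)[0]
    p,q=o1+s[0]*d1,o2+s[1]*d2
    return (p+q)/2,np.linalg.norm(p-q)
print('elbow c',tri([236,230],[296,202]))
print('mouth',tri([400,220],[162,229]),'mark',tri([399,192],[167,256]))
print('tray',atz(ct,[220,230],0))
print('px/m axes', proj(ct,[.5,0,0]),proj(ct,[.6,0,0]),proj(ct,[.5,.1,0]))
```

```text
elbow c (array([0.5646, 0.1035, 0.0413]), np.float64(0.005915931626235317))
mouth (array([ 0.5456, -0.1584,  0.0786]), np.float64(0.006437395713745161)) mark (array([ 0.5953, -0.1674,  0.0671]), np.float64(0.010044839128144181))
tray [0.5767 0.1383 0.    ]
px/m axes [np.float64(301.5436195785981), np.float64(263.79288918406917)] [np.float64(294.5699716076994), np.float64(209.01965342828828)] [np.float64(245.19720990500767), np.float64(270.23893585199795)]
```

View pics/c_top_150.png

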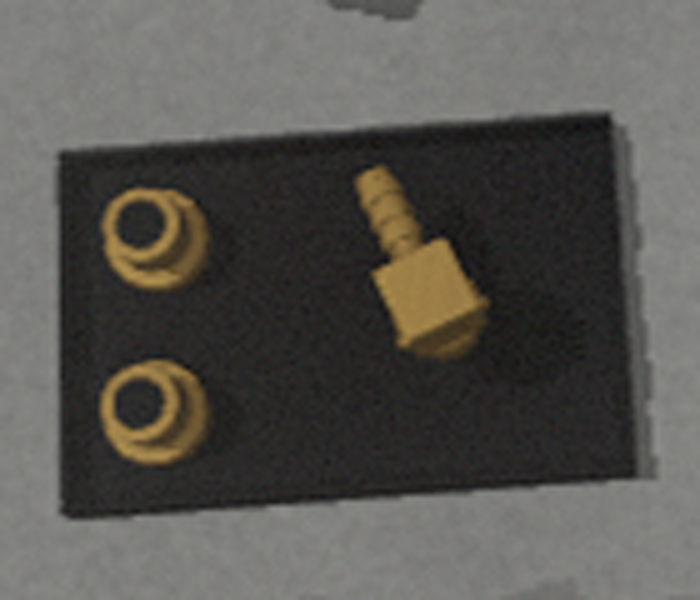

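View pics/c_top_320.png

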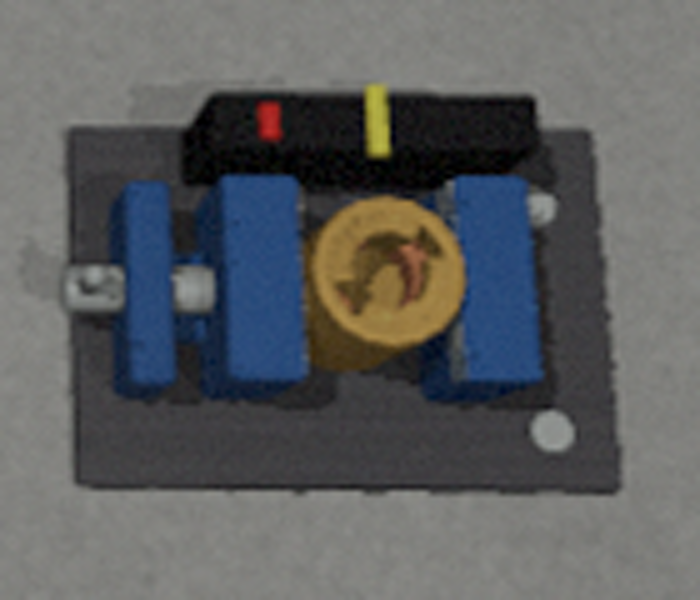

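View pics/c_scene_230.png

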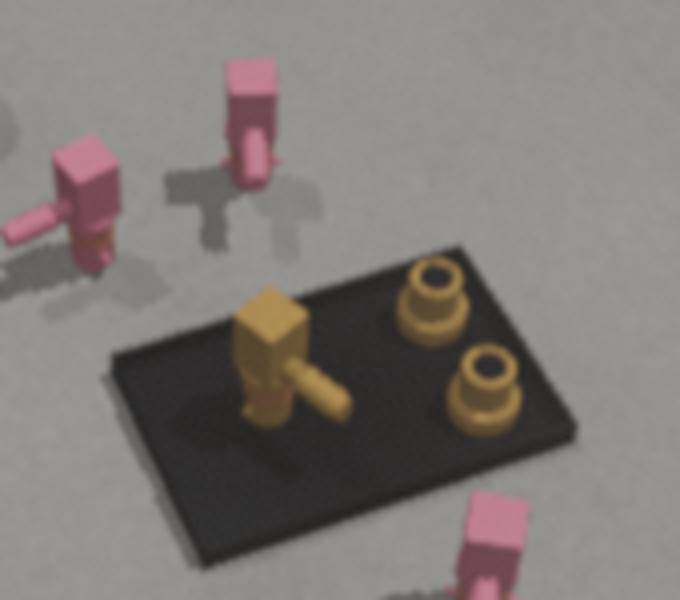

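View pics/c_scene_100.png

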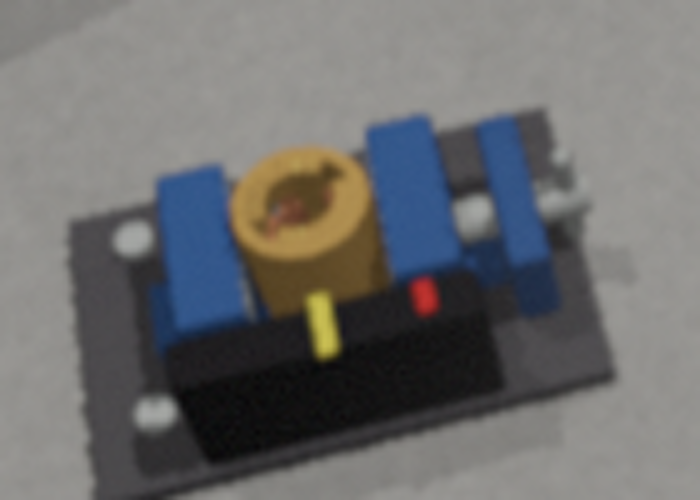

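Run:
```python
from h import *
np.set_printoptions(precision=4,suppress=True)
ct=get_calibration('top');cs=get_calibration('scene')
T=np.array([(374,272),(446,238),(488,300),(403,341)])/5+[150,170]
S=np.array([(269,288),(308,323),(275,344),(234,320)])/4+[230,110]
for c,P in((ct,T),(cs,S)):
    W=np.array([atz(c,p,.082)[:2] for p in P]); print(W,'ctr',W.mean(0)); 
    e=np.roll(W,-1,0)-W; print(np.linalg.norm(e,axis=1), np.degrees(np.arctan2(e[:,1],e[:,0])))
print('tip', atz(ct,np.array([374,175])/5+[150,170],.056), atz(cs,np.array([340,402])/4+[230,110],.052))
mt=atz(ct,np.array([388,271])/5+[320,170],.072);ms=atz(cs,np.array([303,203])/5+[100,190],.072);print('mouth',mt,ms)
for nm,a,b in(('yel',(377,121),(324,325)),('red',(269,121),(425,297))):
    a=atz(ct,np.array(a)/5+[320,170],.067);b=atz(cs,np.array(b)/5+[100,190],.067)
    print(nm,a,b,[np.degrees(np.arctan2(*(p-m)[[1,0]])).round(1) for p,m in((a,mt),(b,ms))],[np.linalg.norm((p-m)[:2]).round(4) for p,m in((a,mt),(b,ms))])
# base plate edges (top): corners z ~.0? 
for p in [(70,128),(597,130),(620,490),(75,487)]: print(atz(ct,np.array(p)/5+[320,170],.012))
for p in [(60,153),(610,115),(635,478),(65,515)]: print('tray',atz(ct,np.array(p)/5+[150,170],.016))
```

```text
[[0.5689 0.1201]
 [0.5774 0.0961]
 [0.5557 0.0846]
 [0.5456 0.1128]] ctr [0.5619 0.1034]
[0.0255 0.0246 0.03   0.0245] [ -70.5162 -152.085   109.7553   17.4102]
[[0.5499 0.109 ]
 [0.577  0.1164]
 [0.582  0.0969]
 [0.561  0.0856]] ctr [0.5675 0.102 ]
[0.028  0.0201 0.0239 0.0259] [  15.3114  -75.5231 -151.7383  115.3278]
tip [0.6076 0.1201 0.056 ] [0.605  0.1208 0.052 ]
mouth [ 0.5395 -0.1586  0.072 ] [ 0.5445 -0.1587  0.072 ]
yel [ 0.5909 -0.1658  0.067 ] [ 0.594  -0.1657  0.067 ] [np.float64(-8.0), np.float64(-8.1)] [np.float64(0.052), np.float64(0.05)]
red [ 0.595 -0.13   0.067] [ 0.5975 -0.1303  0.067 ] [np.float64(27.2), np.float64(28.2)] [np.float64(0.0625), np.float64(0.0601)]
[ 0.6139 -0.0731  0.012 ]
[ 0.5916 -0.262   0.012 ]
[ 0.4639 -0.2433  0.012 ]
[ 0.4862 -0.056   0.012 ]
tray [0.6387 0.2356 0.016 ]
tray [0.6304 0.0378 0.016 ]
tray [0.5003 0.0436 0.016 ]
tray [0.5098 0.2399 0.016 ]
```

Run:
```python
from h import *
o=status.get_obs(); r=rot(o['orientation']); print(r.as_matrix().round(3), o['clock'])
y=r.apply([0,1,0]); print('jaw az',np.degrees(np.arctan2(y[1],y[0])))
```

```text
[[ 0.     0.234 -0.972]
 [-0.    -0.972 -0.234]
 [-1.     0.     0.   ]] 1.7
jaw az -76.48912374865816
```

Call:
carry_out --steps '[{"fingers": 1, "travel": [0.1, 0.05, 0]}, {"fingers": 1, "travel": [0.1, 0.05, 0]}, {"fingers": 1, "travel": [0.2, 0.12, 0]}, {"fingers": 1, "travel": [0.2, 0.12, 0]}, {"fingers": 1, "travel": [0.2, 0.12, 0]}, {"fingers": 1, "travel": [0.35, 0.3, 0]}, {"fingers": 1, "travel": [0.35, 0.3, 0]}, {"fingers": 1, "travel": [0.35, 0.3, 0]}, {"fingers": 1, "travel": [0.35, 0.3, 0]}, {"fingers": 1, "travel": [0.35, 0.3, 0]}, {"fingers": 1, "travel": [0.35, 0.3, 0]}, {"fingers": 1, "travel": [0.35, 0.3, 0]}]'

```text
$.steps[0]: bad value
```

Call:
carry_out --force 60 --steps '[{"fingers": 1, "travel": [0.1, 0.05, 0], "delta_rot": [0, 0, 0]}, {"fingers": 1, "travel": [0.1, 0.05, 0], "delta_rot": [0, 0, 0]}, {"fingers": 1, "travel": [0.2, 0.12, 0], "delta_rot": [0, 0, 0]}, {"fingers": 1, "travel": [0.2, 0.12, 0], "delta_rot": [0, 0, 0]}, {"fingers": 1, "travel": [0.2, 0.12, 0], "delta_rot": [0, 0, 0]}, {"fingers": 1, "travel": [0.35, 0.3, 0], "delta_rot": [0, 0, 0]}, {"fingers": 1, "travel": [0.35, 0.3, 0], "delta_rot": [0, 0, 0]}, {"fingers": 1, "travel": [0.35, 0.3, 0], "delta_rot": [0, 0, 0]}, {"fingers": 1, "travel": [0.35, 0.3, 0], "delta_rot": [0, 0, 0]}, {"fingers": 1, "travel": [0.35, 0.3, 0], "delta_rot": [0, 0, 0]}, {"fingers": 1, "travel": [0.35, 0.3, 0], "delta_rot": [0, 0, 0]}, {"fingers": 1, "travel": [0.35, 0.3, 0], "delta_rot": [0, 0, 0]}]'

```text
clock: 2.9
tcp_pos: [0.5023, -0.3313, 0.2227]
orientation: [-0.084, -0.702, -0.084, 0.702]
force: [-0.7, -1.2, -0.3]
grip_width: 0.0871
```

Call:
carry_out --steps '[{"fingers": 1, "travel": [0.01, 0.15, 0], "delta_rot": [0, 0, 0.13]}, {"fingers": 1, "travel": [0.01, 0.15, 0], "delta_rot": [0, 0, 0.13]}, {"fingers": 1, "travel": [0.01, 0.15, 0], "delta_rot": [0, 0, 0.13]}, {"fingers": 1, "travel": [0.01, 0.15, 0], "delta_rot": [0, 0, 0.13]}, {"fingers": 1, "travel": [0.01, 0.15, 0], "delta_rot": [0, 0, 0.13]}]'

```text
clock: 3.4
tcp_pos: [0.5115, -0.1827, 0.223]
orientation: [-0.129, -0.695, -0.128, 0.695]
force: [-0.0, -0.6, 0.5]
grip_width: 0.087
```

Run:
```python
from h import *
import json
c=get_calibration('wrist'); im=read_camera('wrist'); save(im,'w1.png'); o=status.get_obs()
json.dump({k:np.array(v).tolist() for k,v in c.items()},open('w1.json','w'))
print(o['clock'],o['tcp_pos'],o['force'],c['xyz'])
for t in ['fixture','port_mouth','mark']:
    print(t,[(np.round(r['xy'],1).tolist(),round(r['score'],2)) for r in mark_of(t,'wrist')][:4])
```

```text
3.45 [ 0.51115902 -0.18431822  0.22275934] [-0.03980643 -1.25772755 -0.82581513] [ 0.58802932 -0.15244284  0.38496927]
fixture [([270.0, 151.4], 0.72), ([266.3, 156.7], 0.62)]
port_mouth [([265.0, 156.5], 0.9)]
mark []
```

View pics/w1.png

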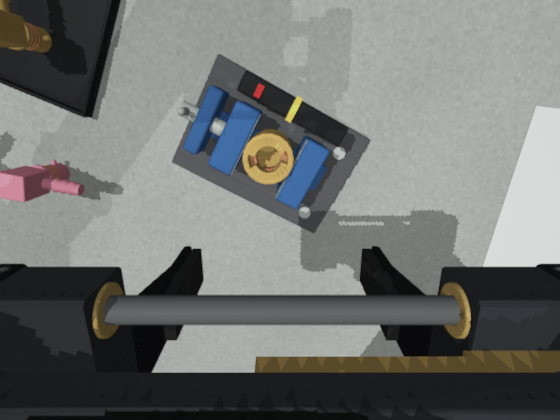

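Run:
```python
from h import *
import json
c=json.load(open('w1.json')); im=cv2.imread('pics/w1.png')
cv2.imwrite('pics/w1c.png',cv2.resize(im[40:240,160:400],None,fx=3.3,fy=3,interpolation=cv2.INTER_CUBIC)[:600])
print('tcp proj',proj(c,[.5112,-.1843,.2228]))
m=atz(c,[268,157],.072);y=atz(c,[294,109],.068);r=atz(c,[259,90],.068)
print(m,y,r,[ (np.degrees(np.arctan2(*(p-m)[[1,0]])).round(1),np.linalg.norm((p-m)[:2]).round(4)) for p in(y,r)])
hsv=cv2.cvtColor(im,cv2.COLOR_BGR2HSV)
mk=cv2.inRange(hsv,(10,90,60),(25,255,255))
mk[:100]=0;mk[200:]=0;mk[:,:230]=0;mk[:,320:]=0
n,l,s,cc=cv2.connectedComponentsWithStats(mk);print(s[s[:,4]>50],cc[s[:,4]>50])
yl=cv2.inRange(hsv,(26,120,100),(34,255,255));n,l,s,cc=cv2.connectedComponentsWithStats(yl);print(s[s[:,4]>20],cc[s[:,4]>20])
```

```text
tcp proj [np.float64(284.4338474734629), np.float64(264.01768962152954)]
[ 0.53993688 -0.15830302  0.072     ] [ 0.58966736 -0.16548323  0.068     ] [ 0.59363914 -0.12955175  0.068     ] [(np.float64(-8.2), np.float64(0.0502)), (np.float64(28.2), np.float64(0.0609))]
[[     0      0    560    420 232978]
 [   242    129     52     56   2220]] [[279.61069286 210.00265261]
 [267.87297297 156.83558559]]
[[     0      0    560    420 235005]
 [   285     97     17     25    195]] [[279.4885896  209.58337908]
 [293.25128205 109.01538462]]
```

View pics/w1c.png

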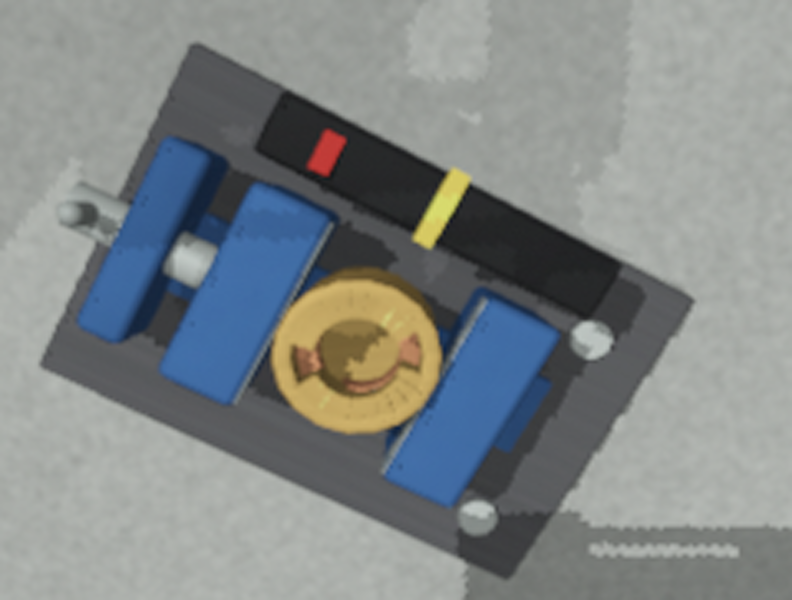

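Call:
carry_out --steps '[{"fingers": 1, "travel": [0.02, 0.28, 0.0], "delta_rot": [0, 0, 0]}, {"fingers": 1, "travel": [0.02, 0.28, 0.0], "delta_rot": [0, 0, 0]}, {"fingers": 1, "travel": [0.02, 0.28, 0.0], "delta_rot": [0, 0, 0]}, {"fingers": 1, "travel": [0.02, 0.28, 0.0], "delta_rot": [0, 0, 0]}, {"fingers": 1, "travel": [0.02, 0.28, 0.0], "delta_rot": [0, 0, 0]}, {"fingers": 1, "travel": [0.04, 0.28, -0.02], "delta_rot": [0, 0, 0]}, {"fingers": 1, "travel": [0.04, 0.28, -0.02], "delta_rot": [0, 0, 0]}, {"fingers": 1, "travel": [0.04, 0.28, -0.02], "delta_rot": [0, 0, 0]}]'

```text
clock: 4.4
tcp_pos: [0.5518, 0.097, 0.2015]
orientation: [-0.128, -0.694, -0.129, 0.696]
force: [0.6, -0.3, 0.6]
grip_width: 0.0868
```

Run:
```python
from h import *
import json
c=get_calibration('wrist'); im=read_camera('wrist'); save(im,'w2.png'); o=status.get_obs()
json.dump({k:np.array(v).tolist() for k,v in c.items()},open('w2.json','w'))
print(o['clock'],o['tcp_pos'],o['force'],c['xyz'],proj(c,o['tcp_pos']))
y=rot(o['orientation']).apply([0,1,0]); print('jaw az',np.degrees(np.arctan2(y[1],y[0])))
for t in ['elbow','elbow_centre','barb_tip']:
    print(t,[(np.round(r['xy'],1).tolist(),round(r['score'],2)) for r in mark_of(t,'wrist')][:4])
```

```text
4.45 [0.55204568 0.09592043 0.20212427] [ 0.94136616 -0.52604844  0.53306264] [0.62887815 0.126941   0.36329526] [np.float64(283.900739554434), np.float64(263.7213690158928)]
jaw az -69.18277380878574
elbow [([277.0, 174.0], 0.92), ([270.4, 281.8], 0.84), ([290.5, 22.8], 0.82), ([484.1, 29.2], 0.45)]
elbow_centre [([293.5, 12.5], 0.9), ([275.0, 182.6], 0.79), ([270.0, 303.0], 0.69), ([197.3, 102.0], 0.6)]
barb_tip [([275.2, 128.7], 0.92), ([199.4, 263.0], 0.51)]
```

View pics/w2.png

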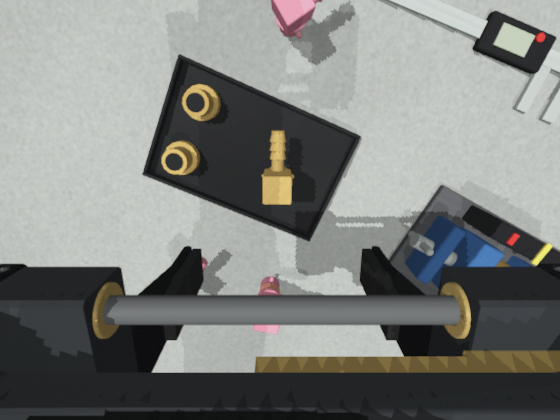

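Run:
```python
from h import *
im=cv2.imread('pics/w2.png')
cv2.imwrite('pics/w2c.png',cv2.resize(im[115:225,220:340],None,fx=5,fy=5,interpolation=cv2.INTER_CUBIC))
cv2.imwrite('pics/w2f.png',cv2.resize(im[235:345,165:395],None,fx=3.4,fy=3.4,interpolation=cv2.INTER_CUBIC))
```

```text
(no output)
```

View pics/w2c.png

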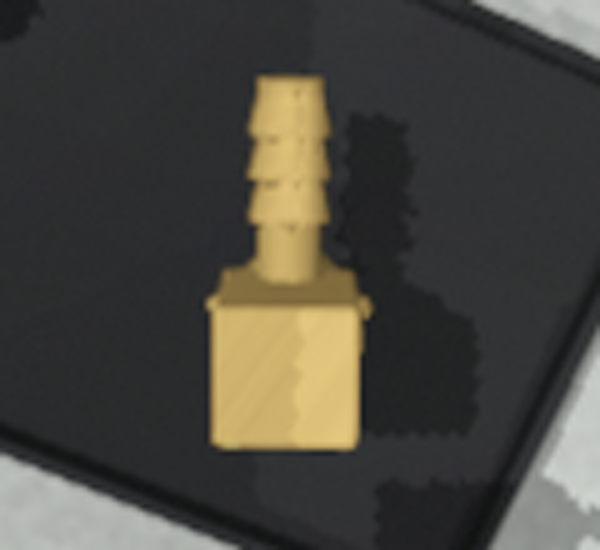

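View pics/w2f.png

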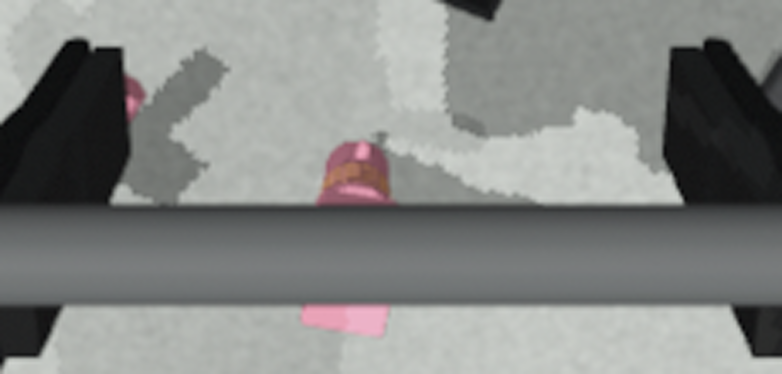

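Run:
```python
from h import *
import json
c=json.load(open('w2.json'))
print(atz(c,[277.2,190.4],.082), atz(c,[277.2+1.3,190.4],.082), np.linalg.norm(atz(c,[262.2,190],.082)-atz(c,[292.2,190],.082)))
c=json.load(open('w1.json'));print(atz(c,[267.9,158.5],.072))
o=status.get_obs(); print(o['tcp_pos'])
```

```text
[0.55999011 0.10431919 0.082     ] [0.56040247 0.10324155 0.082     ] 0.026616859234473714
[ 0.53855676 -0.15871101  0.072     ]
[0.55222419 0.0957457  0.2030962 ]
```

Call:
carry_out --steps '[{"fingers": 1, "travel": [0.01, 0.0075, -0.05], "delta_rot": [0, 0, 0]}, {"fingers": 1, "travel": [0.01, 0.0075, -0.1], "delta_rot": [0, 0, 0]}, {"fingers": 1, "travel": [0.01, 0.0075, -0.1], "delta_rot": [0, 0, 0]}, {"fingers": 1, "travel": [0.01, 0.0075, -0.1], "delta_rot": [0, 0, 0]}]'

```text
clock: 5.0
tcp_pos: [0.5617, 0.1044, 0.103]
orientation: [-0.128, -0.695, -0.128, 0.696]
force: [-0.2, -0.6, -0.3]
grip_width: 0.0867
```

Run:
```python
from h import *
o=status.get_obs(); c=get_calibration('wrist'); im=read_camera('wrist'); save(im,'w3.png')
print(o['tcp_pos'],o['clock'],proj(c,o['tcp_pos']),atz(c,[0,0],.082))
print(proj(c,[.562,.1033,.082]))
```

```text
[0.56166511 0.10437163 0.10298933] 5.0 [np.float64(281.93618537954086), np.float64(262.8719447785413)] [0.63536412 0.27972659 0.082     ]
[np.float64(283.65746940583944), np.float64(247.15051325509282)]
```

View pics/w3.png

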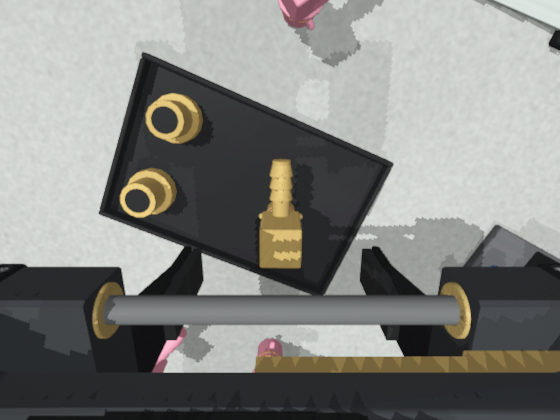

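Call:
carry_out --steps '[{"fingers": 1, "travel": [0, 0, -0.04], "delta_rot": [0, 0, 0]}, {"fingers": 1, "travel": [0, 0, -0.058], "delta_rot": [0, 0, 0]}, {"fingers": 1, "travel": [0, 0, -0.058], "delta_rot": [0, 0, 0]}, {"fingers": 1, "travel": [0, 0, -0.058], "delta_rot": [0, 0, 0]}, {"fingers": -1, "travel": [0, 0, -0.058], "delta_rot": [0, 0, 0]}, {"fingers": -1, "travel": [0, 0, -0.058], "delta_rot": [0, 0, 0]}, {"fingers": -1, "travel": [0, 0, -0.058], "delta_rot": [0, 0, 0]}, {"fingers": -1, "travel": [0, 0, -0.058], "delta_rot": [0, 0, 0]}, {"fingers": -1, "travel": [0, 0, -0.058], "delta_rot": [0, 0, 0]}, {"fingers": -1, "travel": [0, 0, -0.058], "delta_rot": [0, 0, 0]}, {"fingers": -1, "travel": [0, 0, -0.058], "delta_rot": [0, 0, 0]}]' --force 60

```text
clock: 6.15
tcp_pos: [0.5617, 0.1055, 0.0445]
orientation: [-0.129, -0.695, -0.129, 0.695]
force: [0.7, 0.5, -1.5]
grip_width: 0.0389
```

Call:
carry_out --steps '[{"fingers": -1, "travel": [0, 0, 0], "delta_rot": [0, 0, 0]}, {"fingers": -1, "travel": [0, 0, 0], "delta_rot": [0, 0, 0]}, {"fingers": -1, "travel": [0, 0, 0], "delta_rot": [0, 0, 0]}, {"fingers": -1, "travel": [0, 0, 0], "delta_rot": [0, 0, 0]}, {"fingers": -1, "travel": [0, 0, 0], "delta_rot": [0, 0, 0]}, {"fingers": -1, "travel": [0, 0, 0], "delta_rot": [0, 0, 0]}]'

```text
clock: 6.75
tcp_pos: [0.5618, 0.1054, 0.0445]
orientation: [-0.129, -0.695, -0.129, 0.695]
force: [0.0, -0.8, -0.4]
grip_width: 0.0257
```

Call:
carry_out --steps '[{"fingers": -1, "travel": [0, 0, 0.03], "delta_rot": [0, 0, 0]}, {"fingers": -1, "travel": [0, 0, 0.07], "delta_rot": [0, 0, 0]}, {"fingers": -1, "travel": [0, 0, 0.11], "delta_rot": [0, 0, 0.04]}, {"fingers": -1, "travel": [-0.01, -0.05, 0.13], "delta_rot": [0, 0, 0.08]}, {"fingers": -1, "travel": [-0.02, -0.1, 0.13], "delta_rot": [0, 0, 0.11]}, {"fingers": -1, "travel": [-0.02, -0.15, 0.13], "delta_rot": [0, 0, 0.11]}, {"fingers": -1, "travel": [-0.02, -0.2, 0.13], "delta_rot": [0, 0, 0.11]}, {"fingers": -1, "travel": [-0.022, -0.25, 0.13], "delta_rot": [0, 0, 0.11]}, {"fingers": -1, "travel": [-0.022, -0.264, 0.12], "delta_rot": [0, 0, 0.11]}, {"fingers": -1, "travel": [-0.022, -0.264, 0.12], "delta_rot": [0, 0, 0.11]}, {"fingers": -1, "travel": [-0.022, -0.264, 0.12], "delta_rot": [0, 0, 0.11]}]'

```text
clock: 7.85
tcp_pos: [0.5394, -0.1576, 0.1638]
orientation: [-0.166, -0.687, -0.167, 0.688]
force: [-0.7, 0.2, -1.3]
grip_width: 0.0257
```

Run:
```python
from h import *
import json
o=status.get_obs(); c=get_calibration('wrist'); im=read_camera('wrist'); save(im,'w4.png')
y=rot(o['orientation']).apply([0,1,0]); print(rot(o['orientation']).as_matrix().round(3)); print('jaw az',np.degrees(np.arctan2(y[1],y[0])))
print(o,proj(c,o['tcp_pos']))
for n in('top','scene'):
    im=read_camera(n); u,v=np.array(proj(get_calibration(n),[.54,-.158,.12])).astype(int); u=max(u,75);v=max(v,60)
    save(cv2.resize(im[v-60:v+60,u-75:u+75],None,fx=5,fy=5,interpolation=cv2.INTER_CUBIC),n+'4.png'); print(n,u-75,v-60)
```

```text
[[-0.001  0.458 -0.889]
 [ 0.002 -0.889 -0.458]
 [-1.    -0.002  0.   ]]
jaw az -62.743459887086516
{'clock': 7.85, 'joint_pos': array([ 0.70719374,  0.21111649, -0.52912199,  1.73448293,  0.11098825,
        1.22784784, -0.94491633]), 'dq': array([-0.02515218, -0.01331816, -0.0348522 , -0.00554747, -0.00552813,
        0.00059703,  0.00043877]), 'effort': array([ 1.81533493e+00, -3.80870318e+01, -1.59179125e+00, -3.07072914e+01,
        2.40244009e-01, -1.85671379e-02,  1.05784001e-02]), 'tcp_pos': array([ 0.53938046, -0.15757694,  0.16377083]), 'orientation': array([-0.16588628, -0.68686397, -0.16733318,  0.68753126]), 'force': array([-0.66414047,  0.17995344, -1.31288514]), 'ft_torque': array([ 0.08889462, -0.02863197,  0.01297598]), 'grip_width': 0.02567184217074169} [np.float64(282.126558806316), np.float64(263.0009099844424)]
top 331 157
scene 79 152
```

View pics/w4.png

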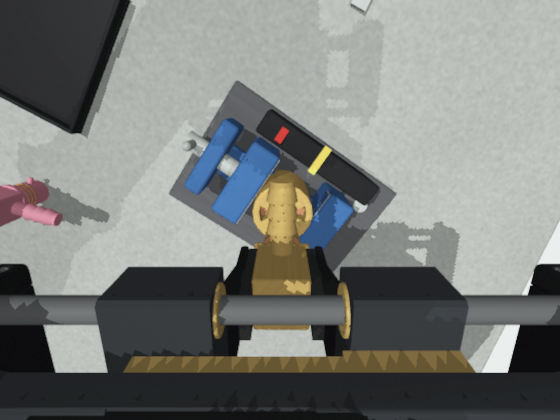

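View pics/top4.png

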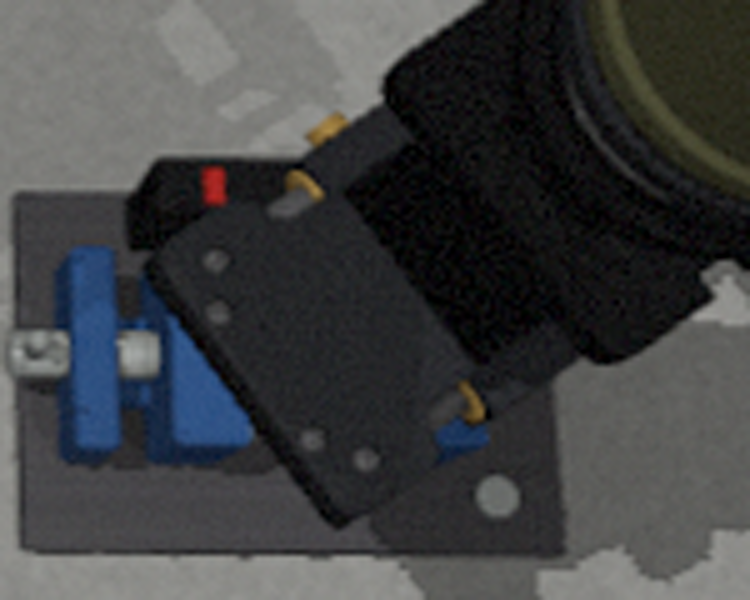

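View pics/scene4.png

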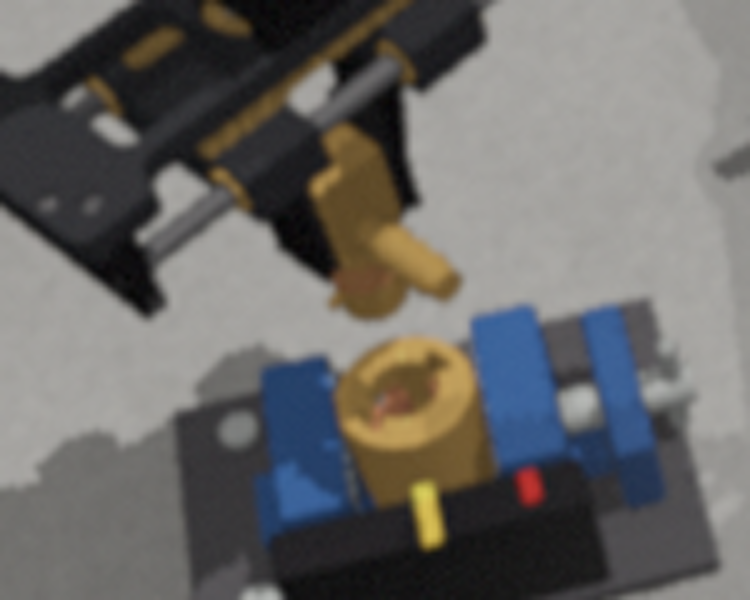

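```bash
cat > ov.py <<'E'
from h import *
def overlay(im,c,axis,zb,yaw,port,fy,S,x0,y0,w,h):
    out=cv2.resize(im[y0:y0+h,x0:x0+w],None,fx=S,fy=S,interpolation=cv2.INTER_CUBIC)[:,:,::-1].copy()
    def L(pts,col,cl=True):
        P=np.array([proj(c,p) for p in pts]); P=((P+.5-[x0,y0])*S).astype(np.int32); cv2.polylines(out,[P],cl,col,1,cv2.LINE_AA)
    Z=R.from_euler('z',yaw,degrees=True); a=np.array([axis[0],axis[1],zb])
    t=np.linspace(0,2*np.pi,40)
    for z in(40,78): L([a+Z.apply([sx*.013,sy*.013,z/1e3]) for sx,sy in((1,1),(1,-1),(-1,-1),(-1,1))],(0,255,0))
    for z,r in((0,9.5),(40,15)): L([a+[r/1e3*np.cos(i),r/1e3*np.sin(i),z/1e3] for i in t],(0,255,0))
    L([a+Z.apply([.05,.008*np.cos(i),.048+.008*np.sin(i)]) for i in t],(0,255,0))
    q=np.array([port[0],port[1],.072])
    for r in(.025,.01265): L([q+[r*np.cos(i),r*np.sin(i),0] for i in t],(255,0,255))
    return out
E
python3 - <<'E'
from ov import *
o=status.get_obs(); p=o['tcp_pos']
c=get_calibration('wrist'); cv2.imwrite('pics/ov_w.png',overlay(read_camera('wrist'),c,p[:2],p[2]-.0413,27.3,(.5386,-.1587),0,4,200,150,160,150))
c=get_calibration('scene'); cv2.imwrite('pics/ov_s.png',overlay(read_camera('scene'),c,p[:2],p[2]-.0413,27.3,(.5386,-.1587),0,6,120,160,120,100))
E
```

```text
(no output)
```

View pics/ov_w.png

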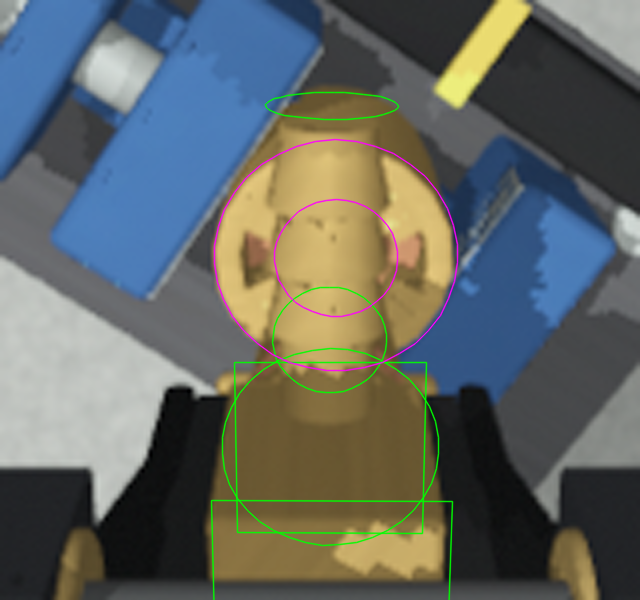

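View pics/ov_s.png

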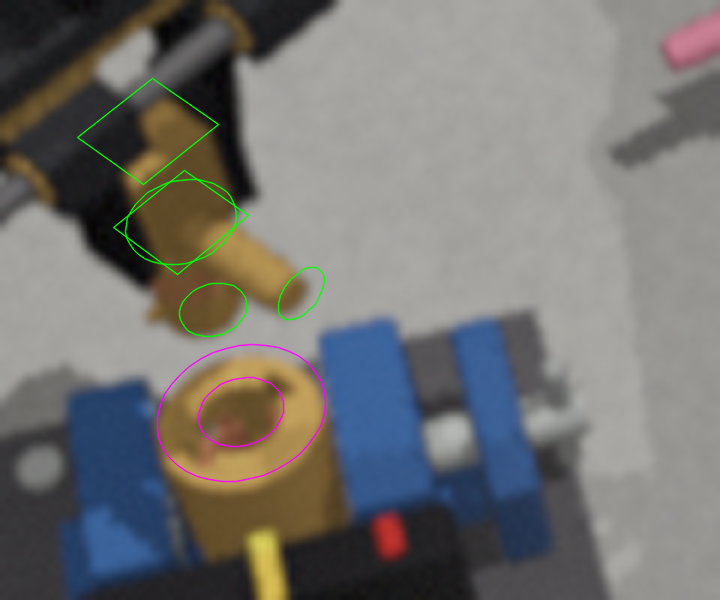

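Call:
carry_out --steps '[{"fingers": -1, "travel": [0, 0, -0.025], "delta_rot": [0, 0, 0]}, {"fingers": -1, "travel": [0, 0, -0.045], "delta_rot": [0, 0, 0]}, {"fingers": -1, "travel": [0, 0, -0.045], "delta_rot": [0, 0, 0]}, {"fingers": -1, "travel": [0, 0, -0.045], "delta_rot": [0, 0, 0]}]'

```text
clock: 8.5
tcp_pos: [0.54, -0.1578, 0.12]
orientation: [0.167, 0.687, 0.167, -0.687]
force: [-0.6, -0.1, -0.7]
grip_width: 0.0254
```

Run:
```python
from ov import *
o=status.get_obs(); p=o['tcp_pos'];print(p,o['force'])
c=get_calibration('scene'); im=read_camera('scene')
cv2.imwrite('pics/ov_s5.png',overlay(im,c,p[:2],p[2]-.0413,27.3,(.5386,-.1587),0,8,130,175,90,75))
save(cv2.resize(im[175:250,130:220],None,fx=8,fy=8,interpolation=cv2.INTER_CUBIC),'s5.png')
c=get_calibration('wrist'); im=read_camera('wrist')
cv2.imwrite('pics/ov_w5.png',overlay(im,c,p[:2],p[2]-.0413,27.3,(.5386,-.1587),0,4,200,150,160,150))
```

```text
[ 0.54004841 -0.15784589  0.11996905] [-0.56490941 -0.14718205 -0.70041616]
```

View pics/ov_s5.png

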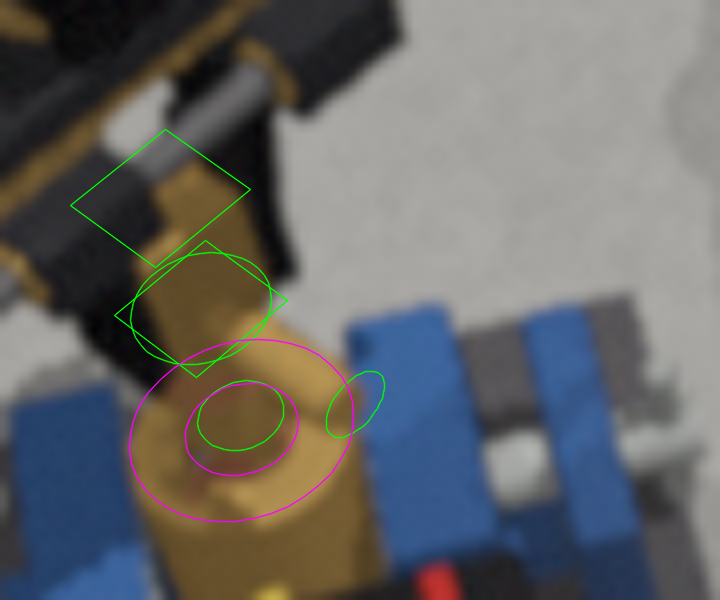

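View pics/s5.png

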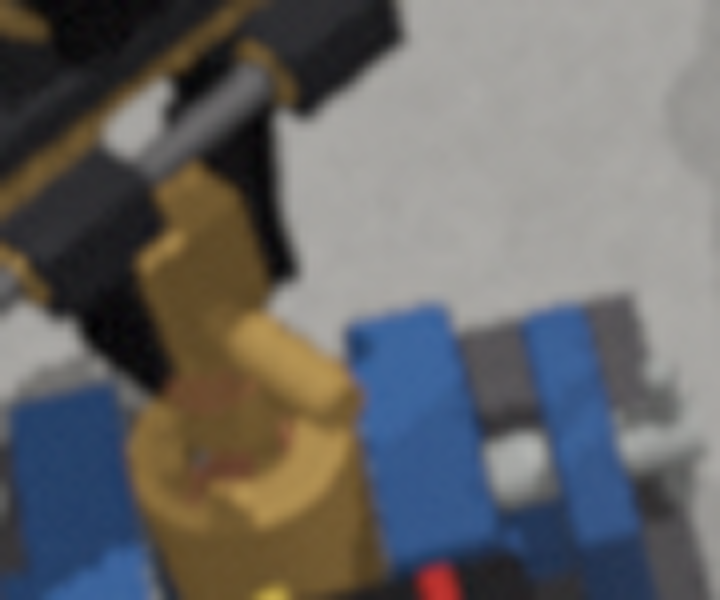

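View pics/ov_w5.png

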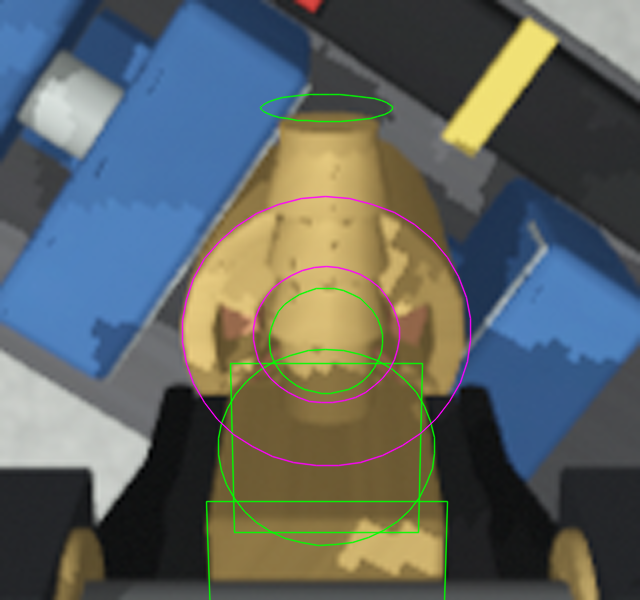

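Call:
carry_out --steps '[{"fingers": -1, "travel": [0.0013, 0.0007, -0.003], "delta_rot": [0, 0, 0]}, {"fingers": -1, "travel": [0.0013, 0.0007, -0.006], "delta_rot": [0, 0, 0]}, {"fingers": -1, "travel": [0.0013, 0.0007, -0.008], "delta_rot": [0, 0, 0]}, {"fingers": -1, "travel": [0.0013, 0.0007, -0.008], "delta_rot": [0, 0, 0]}]'

```text
clock: 9.0
tcp_pos: [0.5408, -0.1578, 0.1113]
orientation: [-0.167, -0.687, -0.167, 0.687]
force: [-0.6, 0.3, -2.8]
grip_width: 0.0257
```

Call:
carry_out --steps '[{"fingers": -1, "travel": [0, 0, -0.001], "delta_rot": [0, 0, 0]}]'

```text
clock: 9.1
tcp_pos: [0.5412, -0.1579, 0.1106]
orientation: [0.167, 0.687, 0.167, -0.687]
force: [0.2, 1.1, -2.3]
grip_width: 0.0254
```

Call:
carry_out --steps '[{"fingers": -1, "travel": [0, 0, -0.001], "delta_rot": [0, 0, 0]}]'

```text
clock: 9.2
tcp_pos: [0.5412, -0.1579, 0.1096]
orientation: [0.167, 0.687, 0.167, -0.687]
force: [-0.2, 1.2, -2.5]
grip_width: 0.0253
```

Call:
carry_out --steps '[{"fingers": -1, "travel": [0, 0, -0.001], "delta_rot": [0, 0, 0]}]'

```text
clock: 9.3
tcp_pos: [0.541, -0.1579, 0.1087]
orientation: [-0.167, -0.687, -0.167, 0.687]
force: [-2.1, 0.5, -0.6]
grip_width: 0.0254
```

Call:
carry_out --steps '[{"fingers": -1, "travel": [0, 0, -0.001], "delta_rot": [0, 0, 0]}]'

```text
clock: 9.4
tcp_pos: [0.5408, -0.1579, 0.1075]
orientation: [-0.167, -0.687, -0.167, 0.687]
force: [-0.7, 0.4, -1.3]
grip_width: 0.0256
```

Call:
carry_out --steps '[{"fingers": -1, "travel": [0, 0, -0.001], "delta_rot": [0, 0, 0]}]'

```text
clock: 9.5
tcp_pos: [0.5408, -0.1579, 0.1064]
orientation: [-0.167, -0.687, -0.167, 0.687]
force: [-1.1, 0.1, -2.2]
grip_width: 0.0258
```

Run:
```python
from h import *
o=status.get_obs();print(o['tcp_pos'],o['force'],o['ft_torque'],o['clock'])
```

```text
[ 0.54083008 -0.15786636  0.10642576] [-1.11915961  0.13720989 -2.23588064] [-0.01907008  0.2647824  -0.05442217] 9.5
```

Call:
carry_out --steps '[{"fingers": -1, "travel": [0, 0, -0.001], "delta_rot": [0, 0, 0]}, {"fingers": -1, "travel": [0, 0, -0.002], "delta_rot": [0, 0, 0]}]'

```text
clock: 9.7
tcp_pos: [0.5408, -0.1579, 0.1044]
orientation: [-0.167, -0.687, -0.167, 0.687]
force: [-2.9, -0.5, -0.3]
grip_width: 0.0256
```

Call:
carry_out --steps '[{"fingers": -1, "travel": [0, 0, -0.001], "delta_rot": [0, 0, 0]}, {"fingers": -1, "travel": [0, 0, -0.002], "delta_rot": [0, 0, 0]}]'

```text
clock: 9.9
tcp_pos: [0.5408, -0.1579, 0.1024]
orientation: [-0.167, -0.687, -0.167, 0.687]
force: [-1.3, 0.4, 0.5]
grip_width: 0.0257
```

Call:
carry_out --steps '[{"fingers": -1, "travel": [0, 0, -0.001], "delta_rot": [0, 0, 0]}]'

```text
clock: 10.0
tcp_pos: [0.5409, -0.1579, 0.1015]
orientation: [-0.167, -0.687, -0.167, 0.687]
force: [-2.2, 0.3, -0.8]
grip_width: 0.0258
```

Call:
carry_out --steps '[{"fingers": -1, "travel": [0, 0, -0.001], "delta_rot": [0, 0, 0]}]'

```text
clock: 10.1
tcp_pos: [0.5408, -0.1578, 0.1005]
orientation: [-0.167, -0.687, -0.167, 0.687]
force: [-3.0, 0.2, -0.2]
grip_width: 0.0256
```

Call:
carry_out --steps '[{"fingers": -1, "travel": [-0.0005, 0, -0.001], "delta_rot": [0, 0, 0]}]'

```text
clock: 10.2
tcp_pos: [0.5407, -0.1579, 0.0995]
orientation: [0.167, 0.687, 0.167, -0.687]
force: [-1.2, 0.4, -1.2]
grip_width: 0.0258
```

Call:
carry_out --steps '[{"fingers": -1, "travel": [0, 0, -0.001], "delta_rot": [0, 0, 0]}]'

```text
clock: 10.3
tcp_pos: [0.5408, -0.1578, 0.0986]
orientation: [0.167, 0.687, 0.167, -0.687]
force: [-1.7, 0.6, -0.5]
grip_width: 0.0255
```

Call:
carry_out --steps '[{"fingers": -1, "travel": [0, 0, -0.001], "delta_rot": [0, 0, 0]}]'

```text
clock: 10.4
tcp_pos: [0.5408, -0.1578, 0.0975]
orientation: [0.167, 0.687, 0.167, -0.687]
force: [-1.9, -0.3, -0.4]
grip_width: 0.0256
```

Call:
carry_out --steps '[{"fingers": -1, "travel": [0, 0, -0.001], "delta_rot": [0, 0, 0]}]'

```text
clock: 10.5
tcp_pos: [0.5408, -0.1578, 0.0965]
orientation: [0.167, 0.687, 0.167, -0.687]
force: [-1.7, -0.7, -0.2]
grip_width: 0.0254
```

Call:
carry_out --steps '[{"fingers": -1, "travel": [0, 0, -0.001], "delta_rot": [0, 0, 0]}, {"fingers": -1, "travel": [0, 0, -0.002], "delta_rot": [0, 0, 0]}]'

```text
clock: 10.7
tcp_pos: [0.5407, -0.1578, 0.0945]
orientation: [0.167, 0.687, 0.167, -0.687]
force: [-1.3, -0.7, 0.2]
grip_width: 0.0256
```

Call:
carry_out --steps '[{"fingers": -1, "travel": [0, 0, -0.001], "delta_rot": [0, 0, 0]}, {"fingers": -1, "travel": [0, 0, -0.002], "delta_rot": [0, 0, 0]}]'

```text
clock: 10.9
tcp_pos: [0.5407, -0.1578, 0.0925]
orientation: [0.167, 0.687, 0.167, -0.687]
force: [-0.8, -0.1, -0.5]
grip_width: 0.0259
```

Call:
carry_out --steps '[{"fingers": -1, "travel": [0, 0, -0.001], "delta_rot": [0, 0, 0]}, {"fingers": -1, "travel": [0, 0, -0.002], "delta_rot": [0, 0, 0]}]'

```text
clock: 11.1
tcp_pos: [0.5407, -0.1578, 0.0905]
orientation: [0.167, 0.687, 0.167, -0.687]
force: [-0.9, 1.3, -1.4]
grip_width: 0.0257
```

Call:
carry_out --steps '[{"fingers": -1, "travel": [0, 0, -0.001], "delta_rot": [0, 0, 0]}]'

```text
clock: 11.2
tcp_pos: [0.5407, -0.1579, 0.0895]
orientation: [0.167, 0.687, 0.167, -0.687]
force: [-1.1, -0.2, -1.6]
grip_width: 0.0252
```

Call:
carry_out --steps '[{"fingers": -1, "travel": [0, 0, -0.001], "delta_rot": [0, 0, 0]}]'

```text
clock: 11.3
tcp_pos: [0.5407, -0.1578, 0.0885]
orientation: [0.167, 0.687, 0.167, -0.687]
force: [-0.8, -0.2, -1.2]
grip_width: 0.0255
```

Call:
carry_out --steps '[{"fingers": -1, "travel": [0, 0, -0.0008], "delta_rot": [0, 0, 0]}]'

```text
clock: 11.4
tcp_pos: [0.5407, -0.1579, 0.0877]
orientation: [0.167, 0.687, 0.167, -0.687]
force: [-0.7, -0.4, -1.6]
grip_width: 0.0256
```

Call:
carry_out --steps '[{"fingers": -1, "travel": [0, 0, -0.0005], "delta_rot": [0, 0, 0]}]'

```text
clock: 11.5
tcp_pos: [0.5407, -0.1579, 0.0872]
orientation: [0.167, 0.687, 0.167, -0.687]
force: [-1.3, -0.5, -0.4]
grip_width: 0.0255
```

Call:
carry_out --steps '[{"fingers": -1, "travel": [0, 0, -0.0005], "delta_rot": [0, 0, 0]}]'

```text
clock: 11.6
tcp_pos: [0.5407, -0.1578, 0.0868]
orientation: [0.167, 0.687, 0.167, -0.687]
force: [-1.3, 0.7, -1.5]
grip_width: 0.0254
```

Call:
carry_out --steps '[{"fingers": -1, "travel": [0, 0, -0.0005], "delta_rot": [0, 0, 0]}]'

```text
clock: 11.7
tcp_pos: [0.5407, -0.1579, 0.0863]
orientation: [0.167, 0.687, 0.167, -0.687]
force: [-1.3, 0.3, -1.0]
grip_width: 0.0259
```

Call:
carry_out --steps '[{"fingers": -1, "travel": [0, 0, -0.0005], "delta_rot": [0, 0, 0]}]'

```text
clock: 11.8
tcp_pos: [0.5407, -0.1579, 0.0859]
orientation: [0.167, 0.687, 0.167, -0.687]
force: [-1.8, 0.2, 1.9]
grip_width: 0.0254
```

Call:
carry_out --steps '[{"fingers": -1, "travel": [0, 0, -0.0005], "delta_rot": [0, 0, 0]}]'

```text
clock: 11.9
tcp_pos: [0.5407, -0.1579, 0.0858]
orientation: [0.167, 0.687, 0.167, -0.687]
force: [-2.7, -1.0, 4.3]
grip_width: 0.0254
```

Call:
carry_out --steps '[{"fingers": -1, "travel": [0, 0, -0.0005], "delta_rot": [0, 0, 0]}]'

```text
clock: 12.0
tcp_pos: [0.5408, -0.1579, 0.0858]
orientation: [-0.167, -0.687, -0.166, 0.687]
force: [-3.3, 0.6, 8.9]
grip_width: 0.0257
```

Run:
```python
from ov import *
o=status.get_obs(); p=o['tcp_pos'];print(p,o['force'],o['ft_torque'])
c=get_calibration('scene'); im=read_camera('scene')
save(cv2.resize(im[175:250,130:220],None,fx=8,fy=8,interpolation=cv2.INTER_CUBIC),'s6.png')
c=get_calibration('wrist'); im=read_camera('wrist'); save(im,'w6.png')
```

```text
[ 0.5407634  -0.15786331  0.08575189] [-3.2780697   0.58554566  8.87220147] [0.19189897 0.98704083 0.05318938]
```

View pics/s6.png

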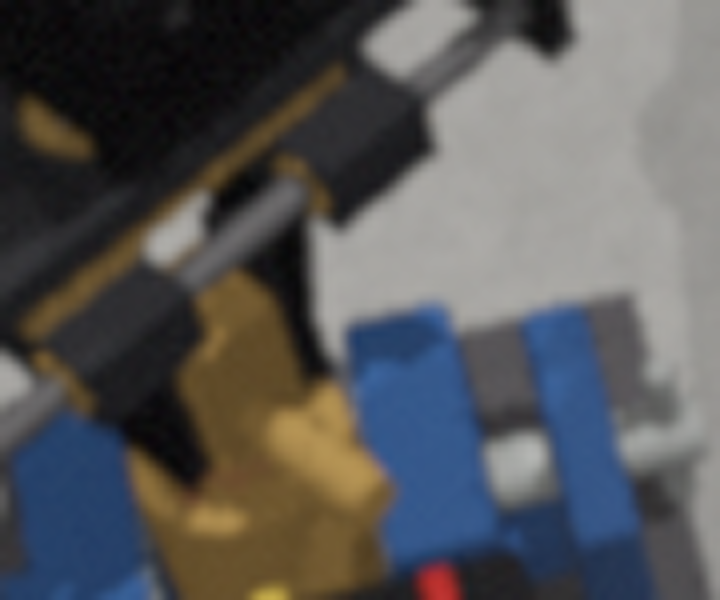

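View pics/w6.png

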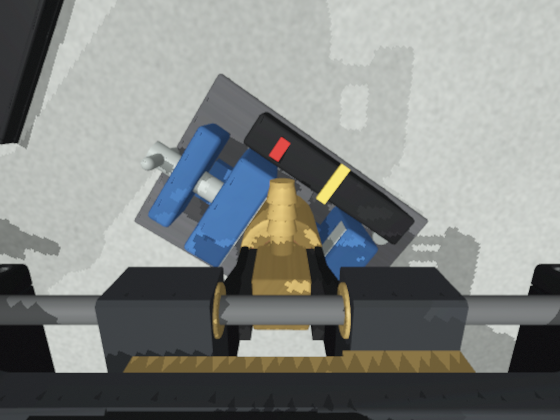

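Call:
carry_out --steps '[{"fingers": -1, "travel": [0, 0, 0.001], "delta_rot": [0, 0, 0]}, {"fingers": -1, "travel": [0, -0.0001, 0.0008], "delta_rot": [0, 0, -0.1]}, {"fingers": -1, "travel": [0.0001, -0.0002, 0.0006], "delta_rot": [0, 0, -0.2]}, {"fingers": -1, "travel": [0.0001, -0.0003, 0.0004], "delta_rot": [0, 0, -0.3]}]'

```text
clock: 12.5
tcp_pos: [0.5408, -0.158, 0.0853]
orientation: [0.061, 0.705, 0.061, -0.704]
force: [-1.4, 0.4, 1.4]
grip_width: 0.026
```

```bash
cat > st.py <<'E'
from h import *
np.set_printoptions(precision=4,suppress=True)
o=status.get_obs(); y=rot(o['orientation']).apply([0,1,0]); 
print('t',o['clock'],o['tcp_pos'],'F',o['force'],'T',o['ft_torque'],'barb',round(np.degrees(np.arctan2(y[1],y[0]))+90,2),'w',round(o['grip_width'],4),'q',o['joint_pos'])
E
python3 st.py
```

```text
t 12.5 [ 0.5408 -0.158   0.0853] F [-1.4037  0.3999  1.3703] T [0.0878 0.4397 0.0066] barb 9.85 w 0.026 q [ 0.6519  0.2834 -0.4753  1.816   0.1458  1.0766 -1.2755]
```

Call:
carry_out --steps '[{"fingers": -1, "travel": [0, -0.0001, -0.0002], "delta_rot": [0, 0, -0.1]}, {"fingers": -1, "travel": [0, -0.0002, -0.0004], "delta_rot": [0, 0, -0.2]}, {"fingers": -1, "travel": [0, -0.0003, -0.0006], "delta_rot": [0, 0, -0.3]}]'

```text
clock: 12.8
tcp_pos: [0.5408, -0.1584, 0.0846]
orientation: [-0.045, 0.706, -0.045, -0.706]
force: [-1.2, 0.5, 0.5]
grip_width: 0.0252
```

```bash
python3 st.py
```

```text
t 12.8 [ 0.5408 -0.1584  0.0846] F [-1.1969  0.4805  0.5404] T [0.0706 0.4574 0.0014] barb -7.34 w 0.0252 q [ 0.6168  0.2788 -0.4338  1.8176  0.132   1.0735 -1.5644]
```

Call:
carry_out --steps '[{"fingers": -1, "travel": [0, -0.0001, -0.0001], "delta_rot": [0, 0, -0.05]}, {"fingers": -1, "travel": [0, -0.0001, -0.0002], "delta_rot": [0, 0, -0.1]}]'

```text
clock: 13.0
tcp_pos: [0.5408, -0.1585, 0.0844]
orientation: [-0.08, 0.703, -0.08, -0.703]
force: [-0.7, 0.1, 0.9]
grip_width: 0.0254
```

```bash
python3 st.py
```

```text
t 13.0 [ 0.5408 -0.1585  0.0844] F [-0.7056  0.0904  0.8635] T [ 0.0309  0.4517 -0.0186] barb -12.95 w 0.0254 q [ 0.6054  0.2774 -0.4203  1.8181  0.1277  1.0726 -1.6588]
```

Call:
carry_out --steps '[{"fingers": -1, "travel": [0, -0.0001, -0.0001], "delta_rot": [0, 0, -0.05]}, {"fingers": -1, "travel": [0, -0.0001, -0.0001], "delta_rot": [0, 0, -0.08]}]'

```text
clock: 13.2
tcp_pos: [0.5408, -0.1585, 0.0843]
orientation: [-0.108, 0.699, -0.108, -0.699]
force: [-1.6, 0.5, 0.7]
grip_width: 0.0257
```

```bash
python3 st.py
```

```text
t 13.2 [ 0.5408 -0.1585  0.0843] F [-1.613   0.4759  0.7114] T [0.0806 0.3323 0.0379] barb -17.51 w 0.0257 q [ 0.5963  0.2763 -0.4097  1.8185  0.1241  1.0719 -1.7354]
```

Call:
carry_out --steps '[{"fingers": -1, "travel": [0, 0, -0.0001], "delta_rot": [0, 0, -0.03]}]'

```text
clock: 13.3
tcp_pos: [0.5407, -0.1586, 0.0842]
orientation: [0.118, -0.697, 0.118, 0.697]
force: [-1.7, 0.3, 0.5]
grip_width: 0.0257
```

```bash
python3 st.py
```

```text
t 13.3 [ 0.5407 -0.1586  0.0842] F [-1.6599  0.301   0.53  ] T [0.0715 0.3884 0.0023] barb -19.22 w 0.0257 q [ 0.5929  0.2759 -0.4058  1.8187  0.1228  1.0717 -1.7643]
```

Call:
carry_out --steps '[{"fingers": -1, "travel": [0, 0, -0.0001], "delta_rot": [0, 0, -0.03]}]'

```text
clock: 13.4
tcp_pos: [0.5407, -0.1586, 0.0841]
orientation: [0.129, -0.695, 0.129, 0.695]
force: [-2.0, 0.1, 1.7]
grip_width: 0.0256
```

```bash
python3 st.py
```

```text
t 13.4 [ 0.5407 -0.1586  0.0841] F [-2.031   0.1231  1.6851] T [0.1479 0.4596 0.0691] barb -20.96 w 0.0256 q [ 0.5895  0.2755 -0.4017  1.8188  0.1215  1.0714 -1.7937]
```

Call:
carry_out --steps '[{"fingers": -1, "travel": [0, 0, 0], "delta_rot": [0, 0, -0.015]}]'

```text
clock: 13.5
tcp_pos: [0.5407, -0.1586, 0.084]
orientation: [0.134, -0.694, 0.134, 0.694]
force: [-1.2, 0.1, 0.9]
grip_width: 0.0256
```

```bash
python3 st.py
```

```text
t 13.5 [ 0.5407 -0.1586  0.084 ] F [-1.171   0.095   0.8762] T [0.1293 0.4118 0.0008] barb -21.8 w 0.0256 q [ 0.5878  0.2753 -0.3997  1.8189  0.1208  1.0713 -1.8078]
```

Call:
carry_out --steps '[{"fingers": -1, "travel": [0, 0, -0.0001], "delta_rot": [0, 0, -0.02]}]'

```text
clock: 13.6
tcp_pos: [0.5407, -0.1586, 0.084]
orientation: [0.141, -0.693, 0.141, 0.693]
force: [-1.6, 1.0, 1.5]
grip_width: 0.0258
```

```bash
python3 st.py
```

```text
t 13.6 [ 0.5407 -0.1586  0.084 ] F [-1.6081  1.0099  1.4779] T [0.1452 0.4412 0.0478] barb -22.94 w 0.0258 q [ 0.5855  0.2751 -0.3971  1.819   0.12    1.0712 -1.827 ]
```

Call:
carry_out --steps '[{"fingers": -1, "travel": [0, 0, 0], "delta_rot": [0, 0, -0.02]}]'

```text
clock: 13.7
tcp_pos: [0.5407, -0.1586, 0.084]
orientation: [0.148, -0.691, 0.148, 0.692]
force: [-2.6, 1.1, 1.7]
grip_width: 0.0258
```

```bash
python3 st.py
```

```text
t 13.7 [ 0.5407 -0.1586  0.084 ] F [-2.6474  1.1224  1.7153] T [0.116  0.4712 0.0537] barb -24.11 w 0.0258 q [ 0.5832  0.2748 -0.3944  1.8192  0.1191  1.071  -1.8466]
```

Call:
carry_out --steps '[{"fingers": -1, "travel": [0.0001, -0.0001, -0.0001], "delta_rot": [0, 0, -0.03]}]'

```text
clock: 13.8
tcp_pos: [0.5407, -0.1587, 0.0839]
orientation: [0.158, -0.689, 0.158, 0.689]
force: [-2.8, 1.4, 1.6]
grip_width: 0.0252
```

```bash
python3 st.py
```

```text
t 13.8 [ 0.5407 -0.1587  0.0839] F [-2.8291  1.4017  1.6291] T [0.1913 0.5644 0.0695] barb -25.85 w 0.0252 q [ 0.5798  0.2746 -0.3903  1.8191  0.1179  1.071  -1.876 ]
```

Call:
carry_out --steps '[{"fingers": -1, "travel": [0, -0.0001, -0.0001], "delta_rot": [0, 0, -0.02]}]'

```text
clock: 13.9
tcp_pos: [0.5407, -0.1587, 0.0838]
orientation: [0.165, -0.687, 0.165, 0.688]
force: [-2.8, 1.1, 2.9]
grip_width: 0.0256
```

```bash
python3 st.py
```

```text
t 13.9 [ 0.5407 -0.1587  0.0838] F [-2.8302  1.1369  2.9358] T [0.2623 0.6574 0.0532] barb -26.99 w 0.0256 q [ 0.5775  0.2744 -0.3876  1.8191  0.117   1.0707 -1.8952]
```

Call:
carry_out --steps '[{"fingers": -1, "travel": [0, 0, 0], "delta_rot": [0, 0, -0.02]}]'

```text
clock: 14.0
tcp_pos: [0.5408, -0.1588, 0.0838]
orientation: [0.172, -0.686, 0.172, 0.686]
force: [-2.0, 0.5, 3.4]
grip_width: 0.0255
```

```bash
python3 st.py
```

```text
t 14.0 [ 0.5408 -0.1588  0.0838] F [-1.9615  0.4524  3.4127] T [0.1961 0.6304 0.0637] barb -28.12 w 0.0255 q [ 0.5752  0.2741 -0.385   1.8192  0.1162  1.0705 -1.9142]
```

Call:
carry_out --steps '[{"fingers": -1, "travel": [-0.0003, 0, 0.0001], "delta_rot": [0, 0, -0.02]}]'

```text
clock: 14.1
tcp_pos: [0.5407, -0.1588, 0.0838]
orientation: [-0.179, 0.684, -0.179, -0.684]
force: [-1.2, -0.1, -0.6]
grip_width: 0.0258
```

```bash
python3 st.py
```

```text
t 14.1 [ 0.5407 -0.1588  0.0838] F [-1.2031 -0.0882 -0.5845] T [ 0.1453  0.3132 -0.0219] barb -29.27 w 0.0258 q [ 0.5732  0.2733 -0.3823  1.8199  0.115   1.0697 -1.9332]
```

Call:
carry_out --steps '[{"fingers": -1, "travel": [0, 0, 0], "delta_rot": [0, 0, -0.02]}]'

```text
clock: 14.2
tcp_pos: [0.5407, -0.1589, 0.0838]
orientation: [-0.185, 0.682, -0.186, -0.682]
force: [-0.6, 0.4, -0.7]
grip_width: 0.0257
```

```bash
python3 st.py
```

```text
t 14.2 [ 0.5407 -0.1589  0.0838] F [-0.6239  0.3738 -0.7005] T [0.1244 0.3317 0.057 ] barb -30.42 w 0.0257 q [ 0.571   0.2731 -0.3796  1.8201  0.1143  1.0695 -1.9525]
```

Call:
carry_out --steps '[{"fingers": -1, "travel": [0, 0, 0], "delta_rot": [0, 0, -0.02]}]'

```text
clock: 14.3
tcp_pos: [0.5407, -0.1589, 0.0838]
orientation: [-0.192, 0.681, -0.192, -0.68]
force: [-0.7, 1.0, -1.3]
grip_width: 0.0258
```

```bash
python3 st.py
```

```text
t 14.3 [ 0.5407 -0.1589  0.0838] F [-0.6533  0.9931 -1.2517] T [0.1798 0.2916 0.0873] barb -31.56 w 0.0258 q [ 0.5687  0.2728 -0.377   1.8201  0.1133  1.0695 -1.9719]
```

Call:
carry_out --steps '[{"fingers": -1, "travel": [0, 0, 0], "delta_rot": [0, 0, -0.015]}]'

```text
clock: 14.4
tcp_pos: [0.5406, -0.1588, 0.0838]
orientation: [0.197, -0.679, 0.197, 0.679]
force: [-0.9, 0.4, 0.2]
grip_width: 0.0257
```

```bash
python3 st.py
```

```text
t 14.4 [ 0.5406 -0.1588  0.0838] F [-0.9304  0.3833  0.1665] T [0.1872 0.2371 0.0194] barb -32.41 w 0.0257 q [ 0.567   0.2726 -0.3751  1.8202  0.1126  1.0696 -1.9862]
```

Call:
carry_out --steps '[{"fingers": -1, "travel": [0, 0, 0], "delta_rot": [0, 0, -0.015]}]'

```text
clock: 14.5
tcp_pos: [0.5405, -0.1587, 0.0837]
orientation: [0.202, -0.677, 0.202, 0.678]
force: [-1.6, 1.3, -0.3]
grip_width: 0.0258
```

```bash
python3 st.py
```

```text
t 14.5 [ 0.5405 -0.1587  0.0837] F [-1.6071  1.2969 -0.3349] T [0.2429 0.2472 0.0894] barb -33.25 w 0.0258 q [ 0.5653  0.2724 -0.3732  1.8203  0.112   1.0696 -2.0005]
```

Call:
carry_out --steps '[{"fingers": -1, "travel": [0, 0, 0], "delta_rot": [0, 0, 0]}]'

```text
clock: 14.6
tcp_pos: [0.5405, -0.1587, 0.0837]
orientation: [0.202, -0.678, 0.202, 0.678]
force: [-0.6, 0.9, 0.6]
grip_width: 0.0261
```

```bash
python3 st.py
```

```text
t 14.6 [ 0.5405 -0.1587  0.0837] F [-0.6361  0.8716  0.5649] T [0.2394 0.2598 0.0352] barb -33.21 w 0.0261 q [ 0.5653  0.2724 -0.3732  1.8203  0.112   1.0697 -1.9998]
```

Call:
carry_out --steps '[{"fingers": -1, "travel": [0, 0, -0.0001], "delta_rot": [0, 0, -0.02]}]'

```text
clock: 14.7
tcp_pos: [0.5405, -0.1587, 0.0837]
orientation: [0.209, -0.675, 0.209, 0.676]
force: [-0.8, 0.2, -0.2]
grip_width: 0.026
```

```bash
python3 st.py
```

```text
t 14.7 [ 0.5405 -0.1587  0.0837] F [-0.8463  0.2438 -0.2395] T [0.2444 0.2697 0.0467] barb -34.37 w 0.026 q [ 0.5631  0.2721 -0.3707  1.8204  0.1112  1.0695 -2.0195]
```

Call:
carry_out --steps '[{"fingers": -1, "travel": [0, 0, 0], "delta_rot": [0, 0, 0]}]'

```text
clock: 14.8
tcp_pos: [0.5405, -0.1587, 0.0837]
orientation: [0.209, -0.675, 0.209, 0.676]
force: [-0.5, 0.2, -1.0]
grip_width: 0.0259
```

```bash
python3 st.py
```

```text
t 14.8 [ 0.5405 -0.1587  0.0837] F [-0.4507  0.2106 -1.0448] T [0.2501 0.2697 0.0117] barb -34.36 w 0.0259 q [ 0.563   0.2721 -0.3706  1.8205  0.1112  1.0696 -2.0192]
```

Call:
carry_out --steps '[{"fingers": -1, "travel": [0, 0, -0.0001], "delta_rot": [0, 0, -0.03]}]'

```text
clock: 14.9
tcp_pos: [0.5405, -0.1587, 0.0837]
orientation: [0.219, -0.672, 0.219, 0.672]
force: [-1.0, 1.0, -0.7]
grip_width: 0.0256
```

```bash
python3 st.py
```

```text
t 14.9 [ 0.5405 -0.1587  0.0837] F [-0.9613  0.9775 -0.6726] T [0.2721 0.3203 0.1817] barb -36.11 w 0.0256 q [ 0.5597  0.2717 -0.3669  1.8206  0.1101  1.0694 -2.0489]
```

Call:
carry_out --steps '[{"fingers": -1, "travel": [0, 0, -0.0001], "delta_rot": [0, 0, -0.02]}]'

```text
clock: 15.0
tcp_pos: [0.5405, -0.1588, 0.0837]
orientation: [0.226, -0.67, 0.226, 0.67]
force: [-1.0, 0.6, 0.2]
grip_width: 0.0257
```

```bash
python3 st.py
```

```text
t 15.0 [ 0.5405 -0.1588  0.0837] F [-0.9741  0.6249  0.185 ] T [0.2796 0.3994 0.2642] barb -37.29 w 0.0257 q [ 0.5573  0.2714 -0.364   1.8207  0.1093  1.0692 -2.0688]
```

Call:
carry_out --steps '[{"fingers": -1, "travel": [0, 0, 0], "delta_rot": [0, 0, -0.02]}]'

```text
clock: 15.1
tcp_pos: [0.5405, -0.1588, 0.0837]
orientation: [0.232, -0.668, 0.233, 0.668]
force: [-1.2, 0.7, 0.2]
grip_width: 0.0255
```

```bash
python3 st.py
```

```text
t 15.1 [ 0.5405 -0.1588  0.0837] F [-1.1643  0.7163  0.2255] T [0.3237 0.4228 0.3251] barb -38.41 w 0.0255 q [ 0.555   0.2711 -0.3614  1.8208  0.1084  1.0691 -2.0877]
```

Call:
carry_out --steps '[{"fingers": -1, "travel": [0, 0, 0], "delta_rot": [0, 0, 0.03]}, {"fingers": -1, "travel": [0, 0, 0], "delta_rot": [0, 0, 0.03]}, {"fingers": -1, "travel": [0, 0, 0.0002], "delta_rot": [0, 0, 0.13]}, {"fingers": -1, "travel": [0.0001, 0.0001, 0.0004], "delta_rot": [0, 0, 0.23]}, {"fingers": -1, "travel": [0.0001, 0.0002, 0.0006], "delta_rot": [0, 0, 0.33]}, {"fingers": -1, "travel": [0.0001, 0.0003, 0.0008], "delta_rot": [0, 0, 0.43]}, {"fingers": -1, "travel": [0.0001, 0.0003, 0.001], "delta_rot": [0, 0, 0.54]}, {"fingers": -1, "travel": [0.0001, 0.0003, 0.001], "delta_rot": [0, 0, 0.54]}]'

```text
clock: 15.9
tcp_pos: [0.5407, -0.1589, 0.0846]
orientation: [-0.046, 0.706, -0.046, -0.706]
force: [-1.0, 0.8, -0.4]
grip_width: 0.0254
```

```bash
python3 st.py
python3 - <<'E'
from h import *
save(read_camera('wrist'),'w7.png'); im=read_camera('scene')
save(cv2.resize(im[175:275,110:230],None,fx=6,fy=6,interpolation=cv2.INTER_CUBIC),'s7.png')
E
```

```text
t 15.9 [ 0.5407 -0.1589  0.0846] F [-0.95    0.7879 -0.3671] T [ 0.1396  0.3458 -0.0445] barb -7.42 w 0.0254 q [ 0.6174  0.2787 -0.4335  1.8176  0.1319  1.0733 -1.5648]
```

View pics/w7.png

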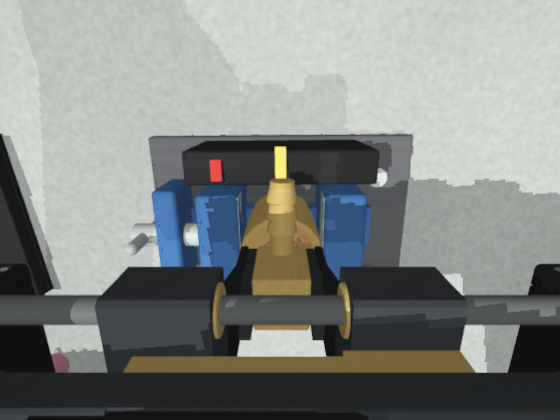

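View pics/s7.png

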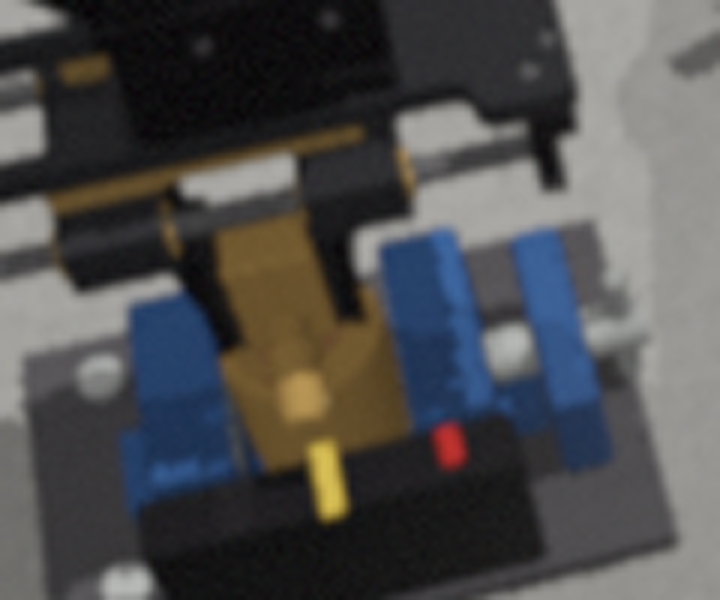

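Call:
carry_out --steps '[{"fingers": 0, "travel": [0, 0, 0], "delta_rot": [0, 0, 0]}, {"fingers": 0, "travel": [0, 0, 0], "delta_rot": [0, 0, 0]}, {"fingers": 0, "travel": [0, 0, 0], "delta_rot": [0, 0, 0]}, {"fingers": 0, "travel": [0, 0, 0], "delta_rot": [0, 0, 0]}, {"fingers": 0.3, "travel": [0, 0, 0], "delta_rot": [0, 0, 0]}, {"fingers": 0.3, "travel": [0, 0, 0], "delta_rot": [0, 0, 0]}, {"fingers": 0.3, "travel": [0, 0, 0], "delta_rot": [0, 0, 0]}, {"fingers": 0.3, "travel": [0, 0, 0.02], "delta_rot": [0, 0, 0]}, {"fingers": 0.3, "travel": [0, 0, 0.06], "delta_rot": [0, 0, 0]}, {"fingers": 0.3, "travel": [-0.02, 0, 0.1], "delta_rot": [0, 0, 0]}, {"fingers": 0.3, "travel": [-0.02, 0, 0.13], "delta_rot": [0, 0, 0]}, {"fingers": 0.3, "travel": [-0.02, 0, 0.13], "delta_rot": [0, 0, 0]}]'

```text
clock: 17.2
tcp_pos: [0.5232, -0.1593, 0.2199]
orientation: [-0.045, 0.709, -0.047, -0.702]
force: [0.7, -0.0, -0.5]
grip_width: 0.0567
```

```bash
python3 st.py
python3 - <<'E'
from h import *
c=get_calibration('wrist')
save(read_camera('wrist'),'w8.png'); im=read_camera('scene')
save(cv2.resize(im[175:275,110:230],None,fx=6,fy=6,interpolation=cv2.INTER_CUBIC),'s8.png')
for t in ['elbow','elbow_centre','barb_tip','port_mouth','mark']:
    print(t,[(np.round(r['xy'],1).tolist(),round(r['score'],2)) for r in mark_of(t,'wrist')][:3])
a=(.540,-.1587); y=np.radians(-7.5); u=np.array([np.cos(y),np.sin(y)])
print('pred tip',proj(c,[a[0]+.05*u[0],a[1]+.05*u[1],.0447+.048]),'pred centre',proj(c,[*a,.0837]),'mark',proj(c,[a[0]+.05*u[0],a[1]+.05*u[1],.068]))
E
```

```text
t 17.2 [ 0.5232 -0.1593  0.2199] F [ 0.7136 -0.0491 -0.5284] T [ 0.0377 -0.0423  0.0464] barb -7.43 w 0.0567 q [ 0.656   0.1203 -0.4423  1.7079  0.055   1.3159 -1.4973]
elbow [([273.5, 179.3], 0.86)]
elbow_centre [([273.0, 184.2], 0.67)]
barb_tip [([275.5, 129.0], 0.92), ([282.7, 177.1], 0.37)]
port_mouth [([275.5, 180.1], 0.6)]
mark [([281.5, 129.4], 0.66)]
pred tip [np.float64(277.3544880911152), np.float64(126.12823596291854)] pred centre [np.float64(277.5255610091374), np.float64(180.9093227033566)] mark [np.float64(277.54181009549313), np.float64(124.80657476074718)]
```

View pics/w8.png

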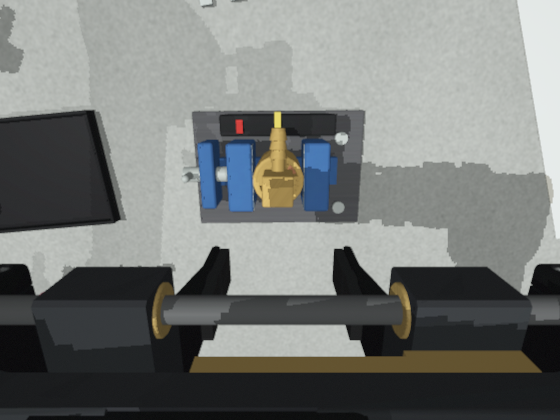

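View pics/s8.png

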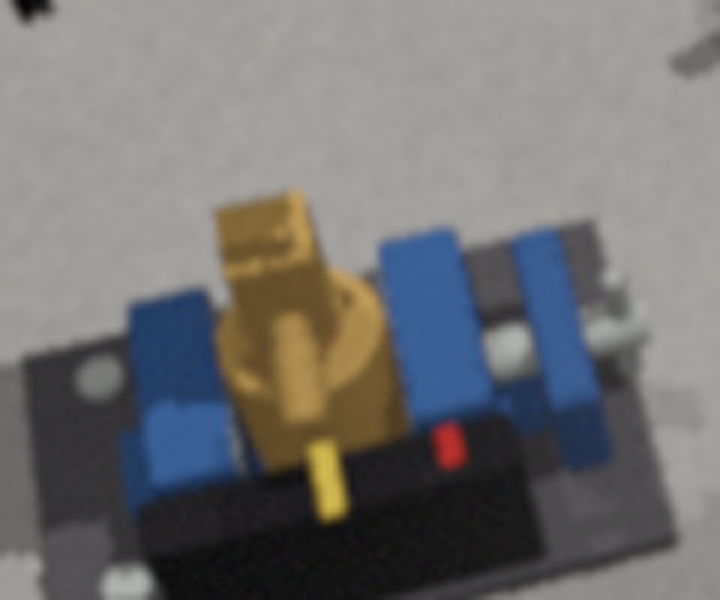

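Run:
```python
from h import *
print(status.get_obs()['dq'].round(3)); print(ctrl.hand_in())
```

```text
[-0.001 -0.003 -0.002 -0.006 -0.001  0.002 -0.   ]
the job is handed in; nothing more can be done
None
```

The brass elbow is in the port, released, with its barb over the yellow mark, and I handed the job in at about 17 s. The hand-in gave no verdict.

- **Insertion:** I took the elbow from the tray and set it in at the red mark. The lugs passed through the gaps and landed with under 10 N of vertical force at the wrist.
- **Screwing in:** The torque began to rise about 63° past red. I stopped at 0.325 N m, roughly 0.28 above the running friction. That is a little over the 0.1 to 0.2 you called firm, but below the 0.35 forced limit.
- **Backing off:** I turned it back to yellow, opened the gripper and withdrew.

**Last checks:** In the wrist picture the barb's end (column 278.5) sits within about a pixel of the yellow mark (277.5), and the elbow stands in the port. The hand is clear and nearly unloaded. I did not move near the reducers, caliper or pink look-alikes, but I took no final picture of them.

**Disagreements:** The cameras differed by about 5 mm in x. One reading of the scene picture before insertion put the elbow 4 to 5 mm off the port's axis. I went with the wrist camera plus a small shift, and the low insertion forces bore that out. In the final picture the network put the mark 6 columns to the right of the barb tip, but the picture itself shows them lined up.

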